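Pull check of a breakaway coupler

TASK

The brass breakaway coupler is due for its pull check: lay it, without dropping it, into the two forks of the pull jig and let go of it, then take the jig's wooden grip and draw the sprung rod steadily out of its tube until the whole red ring just shows at the tube mouth, without overpulling. Finish while still holding the grip with the rod drawn to the ring, so that the spring keeps pulling on the coupler; leave the other fittings where they stand.

Things in the scene. Friction and masses are not known exactly. Their poses are not given: they have to be found in the camera images.
- coupler: Tarnished brass breakaway coupler, 122 mm long, 0.4 to 0.7 kg, lying along its y axis; origin at its centre, 21 mm above the bench. Same both ways from the centre: octagon body 42 mm across flats to 25 mm (side flats upright: grip them along its x), round neck 22 mm in diameter to 43 mm, round collar 34 mm in diameter to 61 mm. Either end may go either way.
- jig: Steel pull jig fixed to the bench; origin on the bench, z up, pull direction its -y. Pull line level, 70 mm up, at x = 0. Base plate 120 mm wide, 12 mm thick, y -140 to 195 mm. Tailstock 94 mm high at y 130 to 174; crank at y 192 to 234 lies to one side, below 105 mm. Fixed fork and sliding fork take the coupler's two necks. Below the coupler's place all is under 40 mm.
- nest (a point): On the jig, y = 50 mm, on the pull line (70 mm up): where the coupler's centre goes, its axis along the jig's y, one neck in each fork, body between the forks, collars outside them. 5 mm of play each way along y. Laid in, its necks rest on the slot floors. Once pulled it lies 5 mm to the -y side.
- fixed_fork (a point): Middle of the fixed fork, on the pull line, 34 mm from the nest. Upright steel plate 8 mm thick (along y), 66 mm wide, with a slot open at the top: 25 mm wide, flat floor 11 mm below this point, mouth flared from 11 mm above it, top about 27 mm above it.
- sliding_fork (a point): Middle of the draw head's fork, same shape as the fixed fork, 34 mm from the nest on the pull side while the head is home (as at the start).
- draw_head: Sliding head of the jig: dark sled 76 mm wide, 38 mm high, with the sliding fork and the blue spring tube. Origin and axes as the jig's while home. Slides along the pull with about 1 N of friction, at most 25 mm; with a coupler in the forks only about 10 mm, till the collars bear on the forks. Only then does the rod draw out of the tube.
- tube_mouth (a point): Centre of the spring tube's open end (brass collar, 37 mm in diameter), on the pull line. The tube, 32 mm in diameter, runs 81 mm from here towards the forks; the rod comes out here.
- pull_rod (a joint): Draw of the sprung rod (bright, 16 mm in diameter) out of the tube along the jig's -y, in m: 0 at rest, stop at 0.055. Spring: 4 N at rest plus 300 N/m, 13.5 N at the mark; it pulls back when let go. The red ring, 10 mm wide, is inside the tube at rest, begins to show at 0.022 and wholly shows, inner edge at the mouth, at 0.032.
- grip: Brown wooden spool-shaped grip on the rod's end; origin at its middle on the pull line, 70 mm up, y = -151 mm on the jig at rest; its y axis is the pull line. Waist 26 mm in diameter, 40 mm long, gripped across (jig's x) from above; end flanges 38 mm in diameter, 6 mm thick. 20 mm of bare rod show between it and the tube mouth at rest. Only the bench is below.
- reducer: Bystander: stainless steel reducer standing upright, 44 mm in diameter below, 28 mm above, 56 mm high; origin at the centre of its underside. It and the coupler are the two things on the left of the jig, in either order.
- plug: Bystander: red cast-iron pipe plug standing upright beyond the jig, 42 mm in diameter, 44 mm high with a square head; origin at the centre of its underside.
- gauge: Bystander: white nylon bore gauge standing upright beyond the jig, 36 mm in diameter, 60 mm high; origin at the centre of its underside.
Mind the look-alikes: they are no part of the job. What is meant by the coupler is not black, green or white, and is the smaller of those in its own colour.

How it is judged:
By the outcome, as a careful person would: the job done as asked, in the order asked, and still so for the second after the job is handed in, while the arm keeps its last pose, push and grip.
It also fails if it takes over 51 s, if anything falls off the work surface, if the arm or the gripper's body presses on something with over 40 N, if the wrist force passes 120 N, or if a joint passes its speed limit or range.

ROBOT

A 7-joint arm with a two-finger parallel gripper is mounted at the origin on the work surface. World frame = base frame: x ahead of the robot, y to its left, z up, the work surface at z = 0. Lengths are in mm, angles in rad, forces in N, time in s.
With the tool pointing down it reaches from about 425 to 950 mm from the base axis. Payload 4.7 kg.
Tool frame: the origin (TCP) lies on the centre line of the jaws, within the pads' length; the fingertips stand 14 mm ahead of it and the grasp point (between the pads) lies 5 mm behind it; x points along the fingers, z is the direction in which the jaws open and shut, and the axes are right-handed (so a half turn about x gives the same grasp; the last joint's range is limited). The gripper opens to 87 mm and grips with 3 to 60 N. Pads are 19 mm wide; open, the fingers measure 117 mm over their backs; the gripper's body (75 mm by 190 mm) begins 51 mm behind the grasp point.
Start: joints at [-1.3, 0.469, -0.049, 1.532, 0.024, 1.141, -0.082], TCP at [199.306, 644.924, 214.373] pointing down, gripper open.
Joint ranges: [-2.59, 2.59], [-0.33, 1.99], [-1.39, 1.29], [0.1, 2.45], [-1.04, 4.18], [0.21, 1.99], [-2.66, 2.66]. Speed limits (rad/s): [2.57, 2.57, 3.14, 3.14, 3.14, 3.14, 3.14].

INTERFACE

Orientations are given as [roll, pitch, yaw] about the fixed x, y, z axes, in that order (R = Rz(yaw) Ry(pitch) Rx(roll)).
In Python, from bench import r gives the robot as it stands. The module is installed in compiled form; this text tells all that it offers. Calls block until the motion is done:
- r.move_pose(position, orientation): joint-space move of the TCP to a pose.
- r.move_l(position, rotation=None, max_speed=150, max_force=None): straight line of the TCP; rotation=None keeps the orientation; max_speed is the mean speed in mm/s. With max_force (N) it stops when the force on the tool has changed by that much, and returns True; else False.
- r.movej(angles): joint-space move.
- r.set_gripper(opening, newtons=None): finger opening in mm; newtons is the grip in N (None keeps the last); returns when the fingers have stopped.
- r.pause(seconds).
- r.inverse_kinematics(position, orientation): joint angles nearest the present ones, or None.
- r.sense(): the state.
- r.read_camera(name): name is "scene" or "top" or "wrist"; returns a dict with "pixels" (420x560x3 uint8, blue, green, red), "vfov" (degrees; the focal length in pixels is half the picture's height over the tangent of half this angle, whatever the lens; pixels are square), "cx", "cy" (the principal point, pixels), "rvec" (rotation vector, rad) and "tvec" (3), from world to camera coordinates, as OpenCV has them. Camera axes: x right, y down, z forward; pixel columns grow to the right and rows downward; lengths in mm; the calibration is good to about 2 mm. A picture is of the moment at which its call begins. There is no depth.
A pose or a line that the arm cannot do raises r.IKError and nothing moves.
- r.job_done(): hands the job in, once; it reports no verdict.
Trained networks look in a picture, given as the dict that the camera call returned (one of the last four; its "shot" number tells which), for a name from the list of things; names that differ only in an ending like _2 or _b are one class to them, and where a whole thing is asked for, a point or a joint stands for the part that bears it (a point fixed in the world has none). Each returns a list of dicts, best first, with "p" (0 to 1); they miss things now and then, are a little off and sometimes report something else, mostly with a low value. They report only what shows in the picture. A call takes as long as a camera call. They do not tell look-alikes from the thing itself.
- r.look_for(picture, label): "rect" ([left, top, right, bottom] in pixels, round what is visible of it).
- r.regions_of(picture, label): "region" (420x560 bool, what is visible of it) and "rect" ([left, top, right, bottom] in pixels, round what is visible of it).
The state is a dict: "time": time; "joint_pos": joint angles; "qvel": joint speeds; "effort": joint torques, N m; "tcp_pos": TCP position; "tcp_rot": TCP orientation; "contact_force": force on the tool from outside, world axes, zero at the start; "torque": the same for the moment, N m; "opening": finger opening in mm.
Only numpy, scipy, OpenCV 4.12 (cv2) and the standard library are available. Lean on these libraries where they do the work, as an engineer would, in place of code of your own. Each camera call takes 0.05 s, during which the arm holds its last target.

## Working session

There is one attempt and no reset: what is moved stays moved. The work goes in short steps, each a Python script; the robot and the scene stay as the last script left them, time stands still between calls to the robot, and variables do not carry over. Pictures are saved under pics/ and viewed, and the job is handed in when it is done.

```bash
mkdir -p pics; ls
cat > h.py <<'E'
import numpy as np, cv2
from bench import r
def K(p):
    f=210/np.tan(np.radians(p["vfov"])/2); return np.array([[f,0,p["cx"]],[0,f,p["cy"]],[0,0,1.]])
def ray(p,u,v):
    R,_=cv2.Rodrigues(np.array(p["rvec"],float)); t=np.array(p["tvec"],float).reshape(3)
    return -R.T@t, R.T@(np.linalg.inv(K(p))@[u,v,1])
def on_z(p,u,v,z):
    c,d=ray(p,u,v); return c+d*(z-c[2])/d[2]
def proj(p,X):
    return cv2.projectPoints(np.array(X,float).reshape(-1,1,3),np.array(p["rvec"],float),np.array(p["tvec"],float),K(p),None)[0].reshape(-1,2)
E
python3 - <<'E'
from h import *
for n in ["scene","top"]:
    p=r.read_camera(n); cv2.imwrite(f"pics/{n}0.png",p["pixels"]); print(n,[k for k in p],p["vfov"],p["cx"],p["cy"],ray(p,280,210))
    for l in ["coupler","jig","grip","draw_head","reducer","plug","gauge","fixed_fork","tube_mouth"]:
        print(l,[(round(d["p"],2),np.round(d["rect"]).astype(int).tolist()) for d in r.look_for(p,l)])
print(r.sense())
E
```

```text
pics
scene ['pixels', 'vfov', 'cx', 'cy', 'rvec', 'tvec', 'shot'] 46.89351995969678 281.56551528739806 209.35922012384364 (array([1057.88726752,  700.71985737, 1055.10475102]), array([-0.45426866, -0.41448961, -0.78857501]))
coupler [(0.93, [308, 200, 329, 240]), (0.9, [384, 179, 420, 213]), (0.73, [273, 258, 326, 291]), (0.61, [408, 294, 466, 353]), (0.56, [221, 281, 250, 355])]
jig [(0.55, [161, 135, 282, 233])]
grip [(0.72, [159, 136, 181, 155]), (0.3, [159, 244, 175, 262])]
draw_head [(0.79, [162, 136, 221, 188])]
reducer [(0.88, [335, 246, 354, 272])]
plug [(0.83, [155, 244, 176, 264])]
gauge [(0.54, [115, 224, 133, 245])]
fixed_fork [(0.69, [159, 138, 286, 232])]
tube_mouth [(0.6, [161, 138, 224, 188])]
top ['pixels', 'vfov', 'cx', 'cy', 'rvec', 'tvec', 'shot'] 57.239066010776725 277.85289055997737 202.69453960042546 (array([ 297.32947945,  194.79167803, 1359.72149065]), array([ 0.13046309, -0.01149529, -0.99158393]))
coupler [(0.93, [225, 162, 250, 200]), (0.89, [245, 210, 276, 240]), (0.81, [226, 116, 272, 148]), (0.74, [217, 269, 229, 306]), (0.55, [136, 186, 161, 236])]
jig
[... 298 characters left out ...]
outh [(0.64, [343, 186, 405, 211])]
{'time': 1.0, 'joint_pos': array([-1.29987934,  0.4685894 , -0.04863815,  1.53246879,  0.02407068,
        1.14101209, -0.0823015 ]), 'qvel': array([-0.00161711,  0.00083786,  0.00123017,  0.00072992,  0.00098765,
       -0.00103271,  0.00085945]), 'effort': array([ 8.24545305e-05, -5.07848024e+01, -8.10117158e-02, -2.36462510e+01,
       -6.13292889e-02,  3.12480039e-02,  1.40185574e-05]), 'tcp_pos': array([199.29129569, 644.9401237 , 214.39335238]), 'tcp_rot': array([0.69602868, 1.57066237, 1.96703762]), 'contact_force': array([-0.95374482,  0.01143106,  0.03485236]), 'torque': array([-0.02306035, -0.00443962,  0.01792255]), 'opening': 87.04785236478963}
```

Run:
```python
import cv2
a=cv2.imread("pics/scene0.png")[90:390,90:490]; cv2.imwrite("pics/s0c.png",cv2.resize(a,(800,600),interpolation=cv2.INTER_CUBIC))
a=cv2.imread("pics/top0.png")[95:320,120:420]; cv2.imwrite("pics/t0c.png",cv2.resize(a,(800,600),interpolation=cv2.INTER_CUBIC))
```

```text
(no output)
```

View pics/s0c.png

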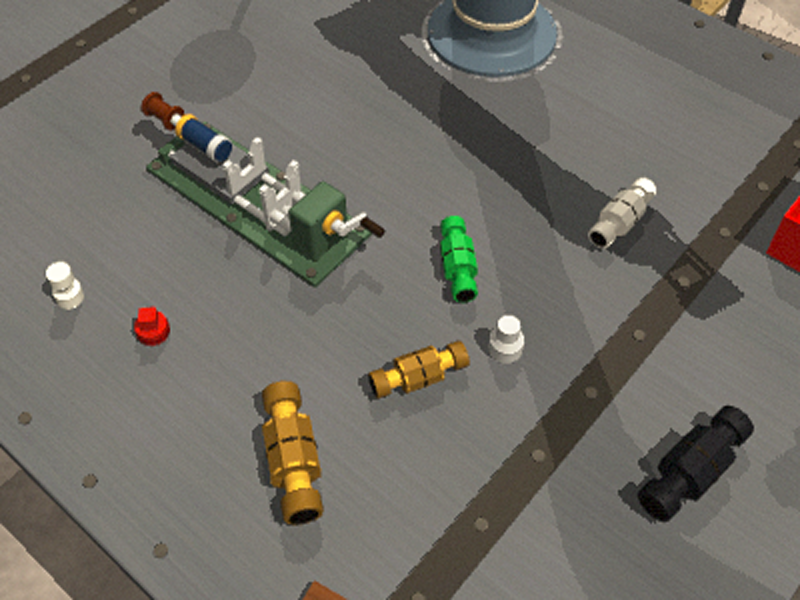

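View pics/t0c.png

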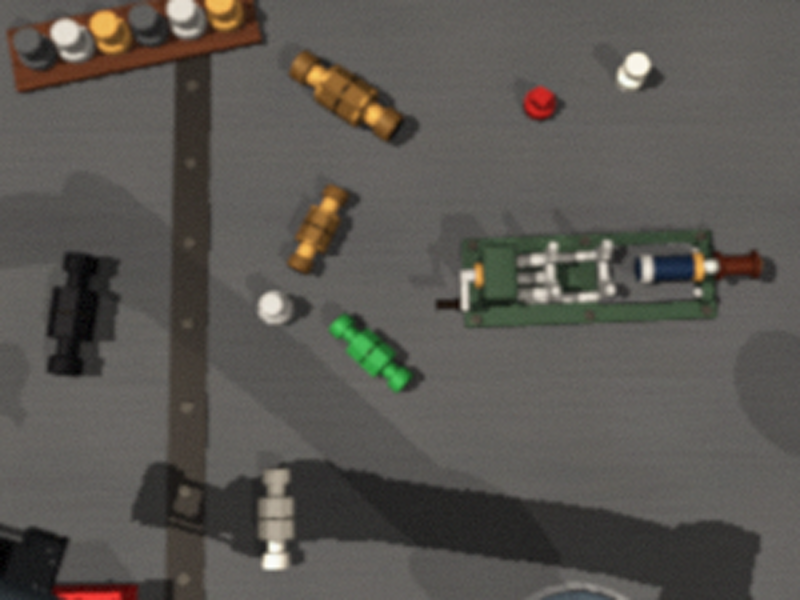

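Five coupler-shaped things (scene pixels): small brass (300,275), large brass (235,318), green (318,220), grey-white (402,196) and black (437,323). The small brass one fits, because it is the smaller of the two brass pieces. The jig lies with its grip at scene (165,143), pull roughly world -y. I'll get a coarse position, then a close-up with the wrist camera.

```bash
cat >> h.py <<'E'
from scipy.spatial import ConvexHull
from scipy.optimize import minimize
def cyl(d,y0,y1,z=0.,n=24):
    a=np.linspace(0,2*np.pi,n,endpoint=False); return np.array([[d/2*np.cos(t),y,z+d/2*np.sin(t)] for y in(y0,y1) for t in a])
def octo(f,y0,y1,z=0.):
    R=f/2/np.cos(np.pi/8); a=np.pi/8+np.arange(8)*np.pi/4
    return np.array([[R*np.cos(t),y,z+R*np.sin(t)] for y in(y0,y1) for t in a])
COUP=[octo(42,-25,25),cyl(22,-43,-25),cyl(22,25,43),cyl(34,-61,-43),cyl(34,43,61)]
def place(parts,x,y,z,yaw):
    c,s=np.cos(yaw),np.sin(yaw); R=np.array([[c,-s,0],[s,c,0],[0,0,1]])
    return [q@R.T+[x,y,z] for q in parts]
def render(p,parts,S=4):
    m=np.zeros((420*S,560*S),np.uint8)
    for q in parts:
        h=cv2.convexHull(((proj(p,q)+0.5)*S-0.5).astype(np.float32)).astype(np.int32)
        cv2.fillConvexPoly(m,h,255)
    return cv2.resize(m,(560,420),interpolation=cv2.INTER_AREA)/255.
def fit(parts,z,obs,x0):
    def cost(v):
        e=0
        for p,m in obs: 
            q=render(p,place(parts,v[0],v[1],z,v[2]/100)); e+=np.abs(q-m).sum()/m.sum()
        return e
    v0=np.array([x0[0],x0[1],x0[2]*100]); best=None
    for k in range(2):
        s=minimize(cost,v0,method="Nelder-Mead",options=dict(initial_simplex=v0+np.vstack([np.zeros(3),np.diag([8,8,15.])]),xatol=.05,fatol=1e-4)); v0=s.x
    return np.array([v0[0],v0[1],v0[2]/100]),s.fun
def pickreg(p,label,uv):
    rs=r.regions_of(p,label); best=None
    for d in rs:
        l,t,R,b=d["rect"]; e=np.hypot((l+R)/2-uv[0],(t+b)/2-uv[1])
        if best is None or e<best[0]: best=(e,d)
    return best
E
python3 - <<'E'
from h import *
P={n:r.read_camera(n) for n in["scene","top"]}
for n,uv in(("scene",(300,275)),("top",(239,181))):
    print(n,on_z(P[n],*uv,21))
obs=[]
for n,uv in(("scene",(300,275)),("top",(239,181))):
    e,d=pickreg(P[n],"coupler",uv); print(e,d["p"],d["region"].sum()); obs.append((P[n],d["region"].astype(float)))
g=on_z(P["top"],239,181,21)
for o in([obs[0]],[obs[1]],obs): print(fit(COUP,21,o,[g[0],g[1],-.35]))
# jig: base plate corners via green in full pic
for n,pts in(("top",[(120+465*.375,95+240*.375),(120+712*.375,95+232*.375),(120+716*.375,95+316*.375),(120+467*.375,95+326*.375)]),):
    for q in pts: print(n,q,on_z(P[n],*q,12))
print("grip",on_z(P["top"],397,194,70))
for n in P:
  c=P[n]["pixels"][240:310,250:350] if n=="scene" else P[n]["pixels"][100:215,200:300]
  cv2.imwrite(f"pics/{n}crop1.png",cv2.resize(c,None,fx=5,fy=5,interpolation=cv2.INTER_CUBIC))
E
```

```text
scene [582.41417997 327.36159138  21.        ]
top [579.57347292 322.83308141  21.        ]
1.4080127840328474 0.92 747
1.350925608610635 0.72 320
(array([582.72802685, 324.45951159,   1.07386126]), np.float64(0.09043231750531538))
(array([579.97549228, 324.33353591,   1.1324709 ]), np.float64(0.15246323529411765))
(array([581.31285684, 324.19397946,   1.08796389]), np.float64(0.2642688400661469))
top (294.375, 185.0) [563.72139206 126.2972137   12.        ]
top (387.0, 182.0) [ 569.26977016 -205.06307697   12.        ]
top (388.5, 213.5) [ 455.8827163  -203.63150015   12.        ]
top (295.125, 217.25) [448.02506213 126.35924041  12.        ]
grip [ 515.3889144  -219.46280144   70.        ]
```

View pics/topcrop1.png

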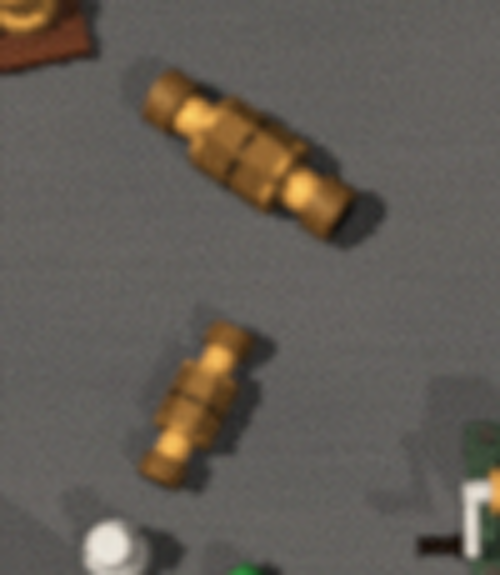

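The crop confirms it: the small brass piece at top-camera (239,181) is the coupler, about (581,324) with its jaw direction near 1.08 rad. The larger brass one is above it at top (249,132). Next I'll move the wrist camera over it.

Run:
```python
from h import *
r.move_pose([540,300,230],[0,np.pi/2,1.08])
print(r.sense()["time"],r.sense()["tcp_pos"],r.sense()["joint_pos"])
p=r.read_camera("wrist"); cv2.imwrite("pics/w1.png",p["pixels"])
print(ray(p,280,210),proj(p,[581,324,21]))
e,d=pickreg(p,"coupler",proj(p,[581,324,21])[0]); print(e,d["p"],d["rect"],d["region"].sum())
v,f=fit(COUP,21,[(p,d["region"].astype(float))],[581,324,1.08]); print(v,f)
print("reducer",[(d["p"],d["rect"],on_z(p,(d["rect"][0]+d["rect"][2])/2,d["rect"][3],0)) for d in r.look_for(p,"reducer")])
im=p["pixels"].copy(); m=(render(p,place(COUP,v[0],v[1],21,v[2]))>.5).astype(np.uint8)
cv2.drawContours(im,cv2.findContours(m,0,1)[0],-1,(255,0,255),1); cv2.imwrite("pics/w1f.png",im)
```

```text
2.9667 [539.02167458 301.92568358 229.84934837] [-0.68346272  0.36121933  0.13942878  1.66582312 -0.05567226  1.11851066
  0.55449792]
(array([466.25902342, 339.61810438, 400.77388674]), array([ 0.28156955, -0.15744819, -0.9468357 ])) [[316.52013772 193.25748104]]
1.847888644240187 0.56 [298.9, 137.5, 337.8, 248.5] 3268
[581.07752918 324.85339834   1.10118142] 0.04074567403460772
reducer []
```

View pics/w1f.png

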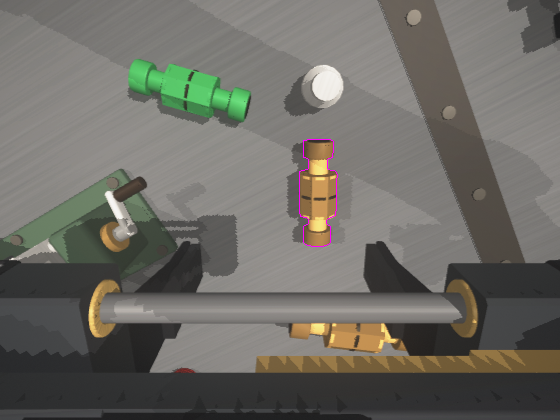

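The wrist fit overlays the coupler tightly, with the body centred at pixel (318,194). The reducer at (322,86) and the green one at (190,90) are clear of the fingers. Grasping now.

Run:
```python
from h import *
o=[0,np.pi/2,1.10]; x,y=581.1,324.6
r.set_gripper(72,40)
r.move_pose([x,y,110],o)
s=r.sense();print(s["time"],s["tcp_pos"],s["tcp_rot"])
print(r.move_l([x,y,18],o,max_speed=120,max_force=12))
s=r.sense();print(s["time"],s["tcp_pos"],s["contact_force"])
r.set_gripper(20,40)
s=r.sense();print(s["time"],s["tcp_pos"],s["contact_force"],s["opening"])
r.move_l([x,y,60],o,max_speed=80)
s=r.sense();print(s["time"],s["tcp_pos"],s["contact_force"],s["opening"])
r.move_l([x,y,190],o,max_speed=150)
s=r.sense();print(s["time"],s["tcp_pos"],s["contact_force"],s["opening"],s["joint_pos"])
# jig preview
for a in (0,np.pi): print(a,r.inverse_kinematics([513,30,200],[0,np.pi/2,a]),r.inverse_kinematics([513,-190,65],[0,np.pi/2,a]))
p=r.read_camera("wrist"); cv2.imwrite("pics/w2.png",p["pixels"])
```

```text
4.3083 [581.44390716 324.60754164 110.57594605] [-1.017611    1.57046949  0.08206257]
False
5.225 [581.86732827 324.99775909  19.03656258] [0.03236907 0.7411546  0.41824111]
5.875 [581.53148791 325.29344305  18.36071142] [0.86227995 1.89821075 0.67329437] 40.67688640244518
6.55 [580.84529869 324.44898752  60.08460407] [-0.55316731 -0.58893344 -4.66832141] 40.7878494982435
7.5667 [580.26761418 324.16734437 188.61475427] [-0.59917044 -0.41362691 -4.4893301 ] 41.03311652472965 [-0.66992085  0.47308962  0.1382134   1.59439778 -0.07114278  1.08165774
  0.58696404]
0 [-0.53136783  0.22839054  0.46276624  1.94980878 -0.12118873  0.99009152
 -0.0123146 ] [-0.13722175  0.48851619  0.54140063  2.00195879 -0.36437001  0.74596764
  0.62402782]
3.141592653589793 [ 0.7621835   0.45649584 -1.16752597  1.88404652  0.46876711  1.11389993
  2.55689043] [-0.49262052  0.72000684  1.10957699  2.01877638 -0.82042592  0.93956704
 -2.08318113]
```

View pics/w2.png

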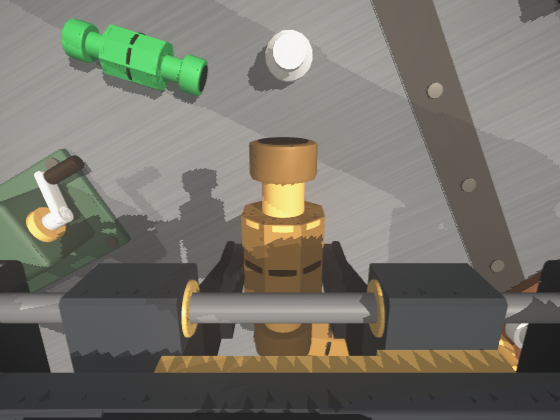

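The coupler is held: it fills the jaws at pixel (285,250), opening 41 mm and about 4.6 N of weight. Next I'll view the jig with the coupler in hand.

Run:
```python
from h import *
r.move_pose([512,-110,240],[0,np.pi/2,0.02])
r.pause(.3)
s=r.sense();print(s["time"],s["tcp_pos"],s["contact_force"],s["opening"],s["joint_pos"])
p=r.read_camera("wrist"); cv2.imwrite("pics/w3.png",p["pixels"]); print(ray(p,280,210))
for n in("scene","top"):
    q=r.read_camera(n); cv2.imwrite(f"pics/{n}3.png",q["pixels"])
import pickle; pickle.dump(p,open("w3.pkl","wb"))
```

```text
9.5417 [ 512.23458394 -109.43659631  239.81679346] [ 0.24468206  0.65956902 -5.04247902] 40.98009819507817 [-0.33492459  0.20898627  0.54916742  1.88262212 -0.12268731  1.08341635
  0.28338355]
(array([511.64648014, -27.14497901, 410.67892087]), array([-0.00213127, -0.32342883, -0.94655081]))
```

View pics/w3.png

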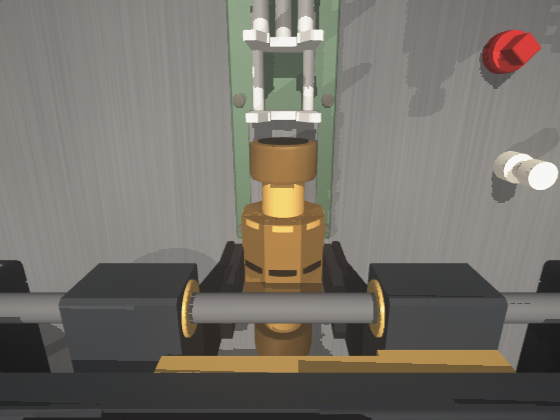

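Run:
```python
import cv2
a=cv2.imread("pics/w3.png")[0:140,220:350]; cv2.imwrite("pics/w3c.png",cv2.resize(a,None,fx=4.2,fy=4.2,interpolation=cv2.INTER_CUBIC))
```

```text
(no output)
```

View pics/w3c.png

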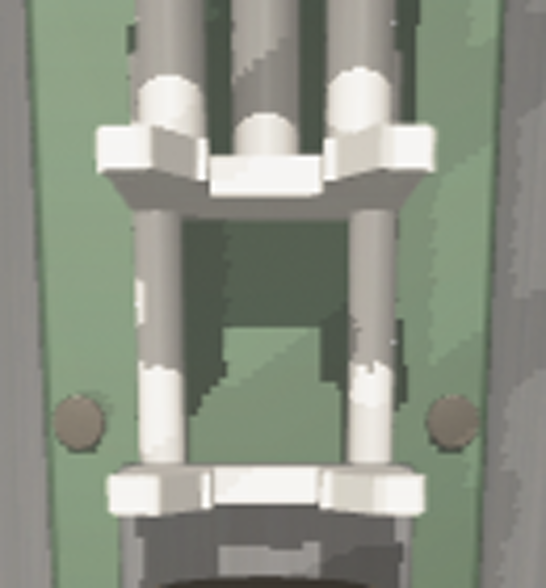

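Run:
```python
from h import *
import pickle; p=pickle.load(open("w3.pkl","rb"))
def c(u,v,z): return np.round(on_z(p,220+u/4.2,v/4.2,z),1)
for n,a in dict(S_topL_near=(108,513,97),S_topR_near=(425,513,97),S_topL_far=(108,475,97),S_topR_far=(425,475,97),F_L_near=(97,172,97),F_R_near=(435,170,97),F_L_far=(97,127,97),F_R_far=(435,127,97),
  S_floorL=(213,490,59),S_floorR=(321,490,59),S_fl_near=(267,506,59),S_fl_far=(267,467,59),F_floorL=(209,176,59),F_floorR=(324,174,59),F_fl_near=(267,195,59),F_fl_far=(267,156,59),plateL=(36,100,12),plateR=(500,100,12),plateL2=(52,500,12),plateR2=(482,500,12)).items(): print(n,c(*a))
```

```text
S_topL_near [478.3 -50.8  97. ]
S_topR_near [546.8 -49.3  97. ]
S_topL_far [478.4 -42.8  97. ]
S_topR_far [546.3 -41.4  97. ]
F_L_near [476.9  16.3  97. ]
F_R_near [545.1  18.1  97. ]
F_L_far [477.   24.5  97. ]
F_R_far [544.6  25.9  97. ]
S_floorL [499.6 -47.7  59. ]
S_floorR [525.7 -47.1  59. ]
S_fl_near [512.7 -51.2  59. ]
S_fl_far [512.5 -42.   59. ]
F_floorL [498.   21.3  59. ]
F_floorR [524.   22.3  59. ]
F_fl_near [511.2  17.7  59. ]
F_fl_far [511.1  25.7  59. ]
plateL [452.3  44.4  12. ]
plateR [569.6  46.8  12. ]
plateL2 [454. -54.  12.]
plateR2 [571.7 -51.5  12. ]
```

Run:
```python
from h import *
import pickle; p=pickle.load(open("w3.pkl","rb"))
s=r.sense(); print(s["tcp_pos"],s["tcp_rot"])
rs=r.regions_of(r.read_camera("wrist"),"coupler")
for d in rs: print(d["p"],d["rect"])
m=rs[0]["region"].copy(); m[236:]=0
us=[];
for v in range(142,236,6):
    c=np.where(m[v])[0]
    if len(c): print(v,c.min(),c.max(),(c.min()+c.max())/2)
z=s["tcp_pos"][2]+2.6
mm=m.astype(float)
# fit using only rows<236
def cost(v):
    q=render(p,place(COUP,v[0],v[1],z,v[2]/100)); q=q.copy(); q[236:]=0
    return np.abs(q-mm).sum()/mm.sum()
v0=np.array([512.2,-109.4,2.])
for k in range(3):
    q=minimize(cost,v0,method="Nelder-Mead",options=dict(initial_simplex=v0+np.vstack([np.zeros(3),np.diag([4,4,5.])]),xatol=.02,fatol=1e-5)); v0=q.x
print(v0,q.fun)
```

```text
[ 512.07415902 -109.86846493  239.95742064] [-2.80929036  1.57073153 -2.78900587]
0.7 [244.3, 135.1, 325.2, 353.0]
142 250 314 282.0
148 249 315 282.0
154 249 316 282.5
160 250 316 283.0
166 249 316 282.5
172 250 316 283.0
178 252 313 282.5
184 262 304 283.0
190 262 303 282.5
196 262 303 282.5
202 256 309 282.5
208 244 321 282.5
214 242 323 282.5
220 241 324 282.5
226 241 323 282.0
232 242 323 282.5
[ 513.26830298 -109.6930579     2.11981441] 0.02529280577953914
```

Run:
```python
from h import *
o=[0,np.pi/2,0.021]
r.move_l([510.5,-12.3,150],o,max_speed=120)
r.pause(.3)
s=r.sense();print(s["time"],s["tcp_pos"],s["contact_force"])
d=np.array([510.6,-12.3])-s["tcp_pos"][:2]; print(d)
tx,ty=np.array([510.5,-12.3])+d
r.move_l([tx,ty,106],o,max_speed=80); r.pause(.2)
s=r.sense();print(s["time"],s["tcp_pos"],s["contact_force"])
for n in("scene","wrist"):
    q=r.read_camera(n); im=q["pixels"]
    im=im[110:250,150:310] if n=="scene" else im
    cv2.imwrite(f"pics/{n}4.png",cv2.resize(im,None,fx=5,fy=4.2/4.2*5,interpolation=cv2.INTER_CUBIC) if n=="scene" else im)
```

```text
11.35 [510.61013172 -12.6123864  150.24200621] [ 0.20537292 -0.0642991  -4.47121753]
[-0.01013172  0.3123864 ]
12.25 [510.95886755 -11.95994954 106.55726154] [ 0.25165802 -0.14873607 -4.39412632]
```

View pics/scene4.png

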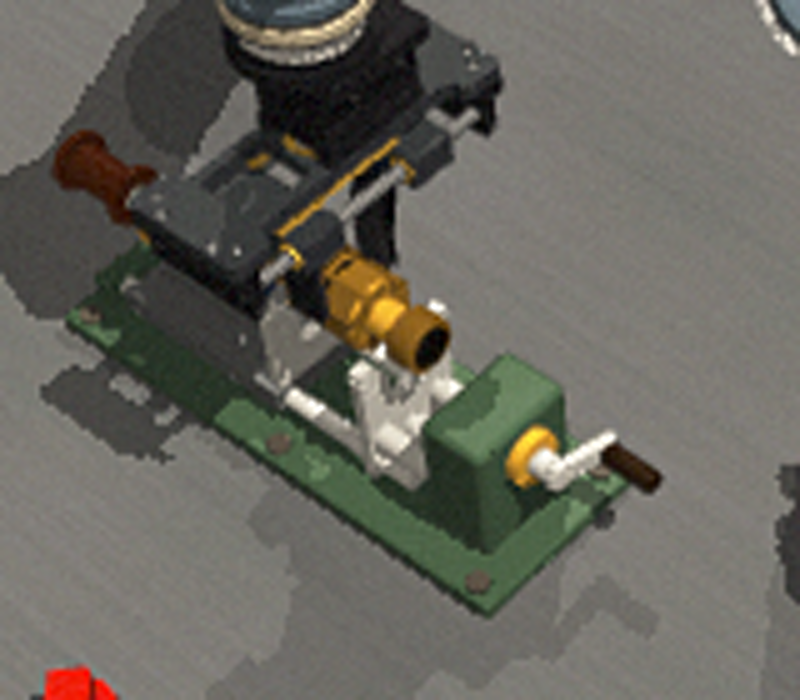

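View pics/wrist4.png

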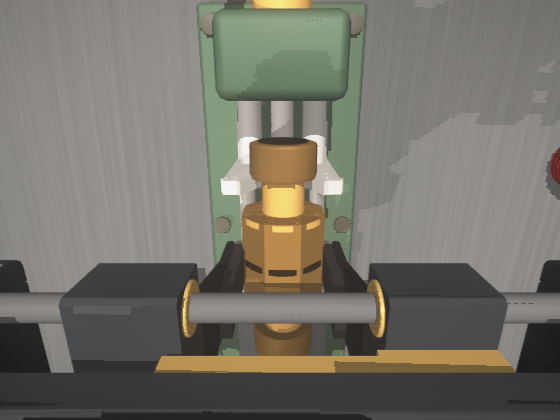

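The neck (rows 182–205) is centred between the fixed fork's prongs (outer edges at 221 and 344, middle 282.5). Descending with a force limit.

Run:
```python
from h import *
p=r.read_camera("wrist")
print(on_z(p,225,193,97),on_z(p,340,193,97))
o=[0,np.pi/2,0.021]
hit=r.move_l([510.5,-12.2,66.8],o,max_speed=40,max_force=10); r.pause(.2)
s=r.sense();print(hit,s["time"],s["tcp_pos"],s["contact_force"],s["torque"],s["opening"])
for n in("scene","wrist"):
    q=r.read_camera(n); im=q["pixels"]
    cv2.imwrite(f"pics/{n}5.png",cv2.resize(im[110:250,150:310],None,fx=5,fy=5,interpolation=cv2.INTER_CUBIC) if n=="scene" else im)
```

```text
[479.03576176  18.11896614  97.        ] [542.94973849  19.4347505   97.        ]
True 13.5667 [510.10087008 -12.2428344   67.01984542] [-0.03568858  0.08204232  6.5232166 ] [-0.10564902  0.20027357 -0.01703647] 40.8862631840041
```

View pics/scene5.png

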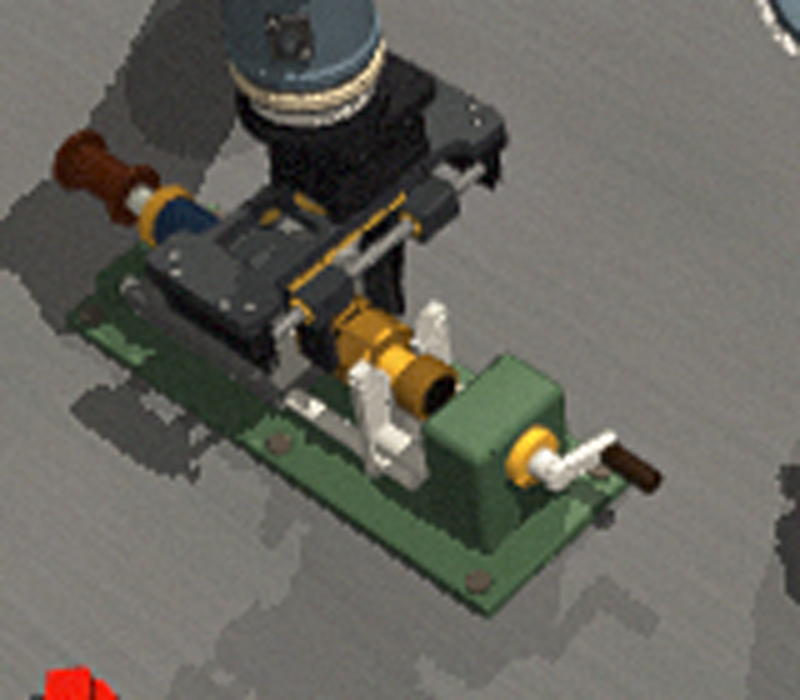

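View pics/wrist5.png

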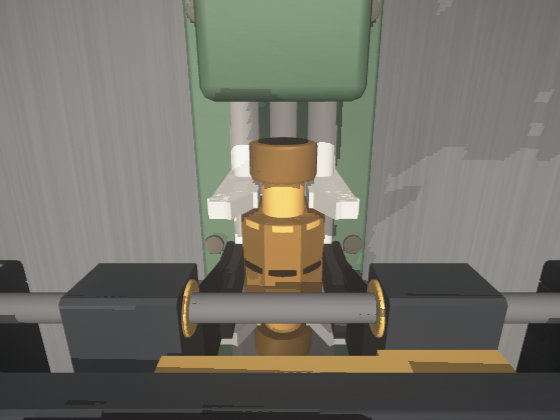

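The coupler is seated: contact came at the expected height, and both fork prongs now stand beside the necks. I'll open the jaws, lift and check.

Run:
```python
from h import *
o=[0,np.pi/2,0.021]
r.set_gripper(62,40)
s=r.sense();print(s["time"],s["tcp_pos"],s["contact_force"],s["opening"])
c=s["tcp_pos"]
r.move_l([c[0],c[1],100],o,max_speed=60)
r.move_l([c[0],c[1],150],o,max_speed=120)
r.move_pose([515,-225,200],o)
r.pause(.2)
s=r.sense();print(s["time"],s["tcp_pos"],s["contact_force"],s["opening"])
import pickle
p=r.read_camera("wrist"); cv2.imwrite("pics/w6.png",p["pixels"]); pickle.dump(p,open("w6.pkl","wb"))
q=r.read_camera("scene"); cv2.imwrite("pics/scene6.png",cv2.resize(q["pixels"][110:250,150:310],None,fx=5,fy=5,interpolation=cv2.INTER_CUBIC)); pickle.dump(q,open("s6.pkl","wb"))
for l in("grip","tube_mouth"): print(l,[(d["p"],d["rect"]) for d in r.look_for(p,l)])
```

```text
14.3583 [508.2134459  -12.17955816  65.50925581] [ 0.31285229 -0.54441196  0.80200191] 61.49441412740285
16.725 [ 515.38699365 -222.79322881  199.37378783] [-0.13430355 -0.85092355 -0.12055737] 61.813333803324845
grip [(0.56, [262.1, 148.7, 304.3, 213.9])]
tube_mouth [(0.75, [237.6, 0.0, 320.8, 214.3])]
```

View pics/w6.png

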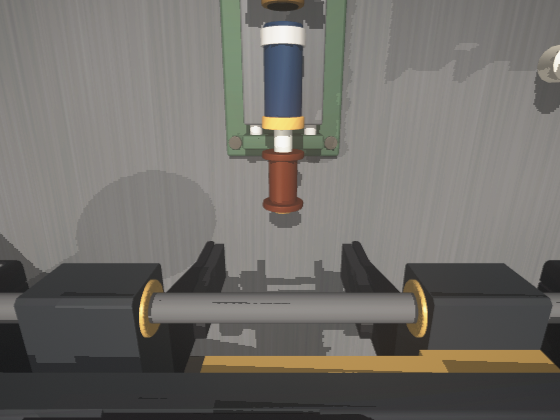

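View pics/scene6.png

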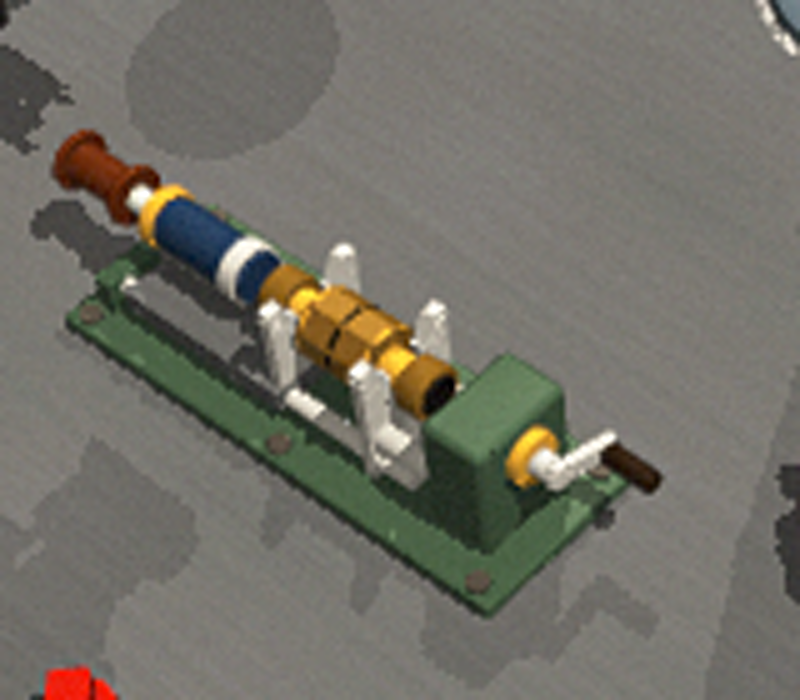

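The coupler lies in both forks, jaws clear, with its necks at scene-crop (305,300) and (395,360). The grip is at wrist (283,180).

Run:
```python
from h import *
import pickle; p=pickle.load(open("w6.pkl","rb"))
for a in((283,205,89),(283,210,70),(283,154,89),(262,205,70),(304,205,70),(262,154,70),(304,154,70),(283,118,88),(283,130,88)): print(a,on_z(p,*a))
print(r.inverse_kinematics([514.5,-213.4,65],[0,np.pi/2,.021]),r.inverse_kinematics([515.5,-270,65],[0,np.pi/2,.021]))
```

```text
(283, 205, 89) [ 516.63583072 -231.73925893   89.        ]
(283, 210, 70) [ 516.89183126 -242.83246022   70.        ]
(283, 154, 89) [ 515.54440836 -186.88435325   89.        ]
(262, 205, 70) [ 497.11375724 -238.37327287   70.        ]
(304, 205, 70) [ 536.42564761 -237.4071566    70.        ]
(262, 154, 70) [ 496.84596651 -190.46236898   70.        ]
(304, 154, 70) [ 534.36349381 -189.5490582    70.        ]
(283, 118, 88) [ 514.83284673 -157.67094916   88.        ]
(283, 130, 88) [ 515.06611109 -167.25756885   88.        ]
[-0.0589065   0.49330085  0.49340371  1.97706136 -0.33499311  0.75075539
  0.65368079] [ 0.03186444  0.53073559  0.50771851  1.91911532 -0.3570603   0.78112705
  0.75920894]
```

Run:
```python
from h import *
import pickle
o=[0,np.pi/2,0.021]
r.move_pose([514.5,-213,120],o)
hit=r.move_l([514.5,-213,65],o,max_speed=80,max_force=10); r.pause(.2)
s=r.sense();print(hit,s["time"],s["tcp_pos"],s["contact_force"])
r.set_gripper(10,50); r.pause(.1)
s=r.sense();print(s["time"],s["tcp_pos"],s["contact_force"],s["opening"])
p=r.read_camera("wrist"); cv2.imwrite("pics/w7.png",p["pixels"]); pickle.dump(p,open("w7.pkl","wb"))
```

```text
False 18.3833 [ 514.85682413 -213.09953617   65.48805494] [ 0.27253315 -0.14153615 -0.03581619]
19.25 [ 514.91253805 -213.00630187   65.02583888] [ 1.49663155  0.47114507 -0.89709136] 22.71400816907916
```

View pics/w7.png

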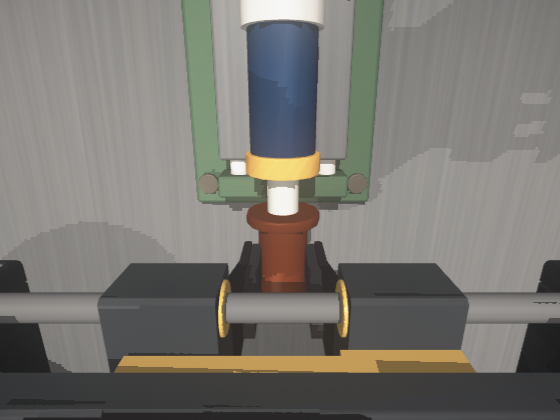

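The grip is held at wrist (283,250), with the tube mouth at row ~175 and bare rod between them. Pulling most of the way.

Run:
```python
from h import *
import pickle
o=[0,np.pi/2,0.021]; u=np.array([.021,-.9998,0])
b=np.array([514.5,-213,65.])
for d in(16,34):
    r.move_l(b+u*d,o,max_speed=20); 
    s=r.sense();print(d,s["time"],s["tcp_pos"],s["contact_force"],s["opening"])
p=r.read_camera("wrist"); cv2.imwrite("pics/w8.png",p["pixels"]); pickle.dump(p,open("w8.pkl","wb"))
```

```text
16 20.25 [ 515.20662415 -227.8547455    64.98820114] [ 3.1509915   4.89538528 -0.17902731] 22.768251845154612
34 21.3 [ 515.54610682 -243.21200328   64.89485845] [ 3.30460701 10.3464738   3.11738685] 22.684909705851116
```

View pics/w8.png

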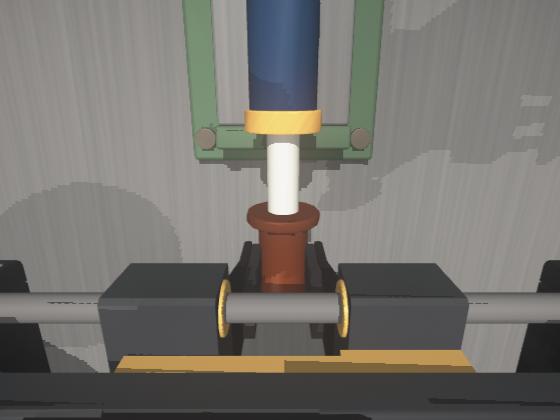

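At about 30 mm of grip travel the force is 10.3 N, so the draw is about 21 mm. The mouth edge is at row 132 with no ring yet, and the flange has not slipped (row 216, as before). I'll continue slowly.

Run:
```python
from h import *
import pickle
o=[0,np.pi/2,0.021]; u=np.array([.021,-.9998,0])
b=np.array([514.5,-213,65.])
s=r.sense();print(s["time"],s["tcp_pos"],s["contact_force"])
r.move_l(b+u*42,o,max_speed=12); r.pause(.4)
s=r.sense();print(s["time"],s["tcp_pos"],s["contact_force"],s["opening"])
p=r.read_camera("wrist"); cv2.imwrite("pics/w9.png",cv2.resize(p["pixels"][80:240,200:360],None,fx=3.7,fy=3.7,interpolation=cv2.INTER_CUBIC)); pickle.dump(p,open("w9.pkl","wb"))
```

```text
21.35 [ 515.54786556 -243.21864212   64.91156735] [ 1.62430181 10.4927926   2.85014042]
22.5667 [ 515.68661638 -249.97918692   64.85111897] [ 2.15923517 13.03188114  4.85569298] 22.61096786340829
```

View pics/w9.png

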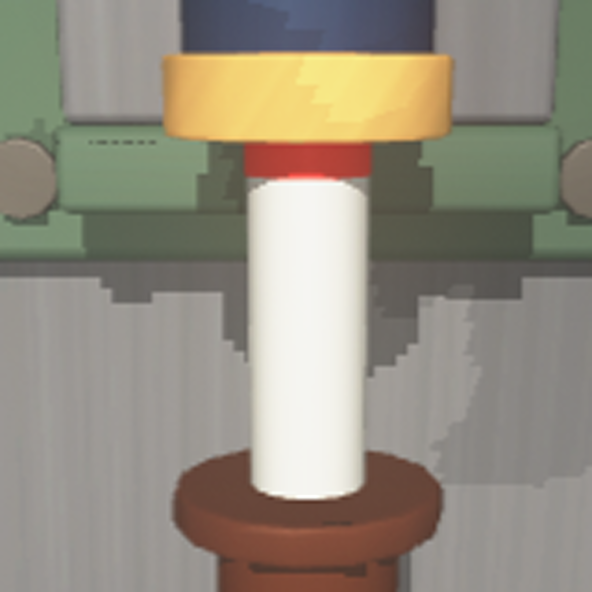

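Run:
```python
from h import *
import pickle
p=pickle.load(open("w9.pkl","rb"))
f=lambda v,z:on_z(p,283,80+(v+.5)/3.7-.5,z)[1]
print("mouth rim top",f(141,88.5),"rod at mouth line",f(142,78),"ring outer",f(178,78),"flange edge rod",f(497,78), "cam",ray(p,280,210)[0])
```

```text
mouth rim top -176.8631979039017 rod at mouth line -177.5340026264407 ring outer -181.88200907904942 flange edge rod -223.82046475482852 cam [ 515.18885705 -169.10241957  236.37795993]
```

The ring now shows 5 mm, from mouth crop row 141 to its outer edge at 178. Rod length agrees: draw ≈ 27 mm. The arm's compliance gives about 0.85 mm per mm commanded, so I'll pull the last 5 mm slowly.

Run:
```python
from h import *
import pickle
o=[0,np.pi/2,0.021]; u=np.array([.021,-.9998,0])
b=np.array([514.5,-213,65.])
r.move_l(b+u*48.2,o,max_speed=10); r.pause(.5)
s=r.sense();print(s["time"],s["tcp_pos"],s["contact_force"],s["opening"])
p=r.read_camera("wrist"); cv2.imwrite("pics/w10.png",cv2.resize(p["pixels"][80:240,200:360],None,fx=3.7,fy=3.7,interpolation=cv2.INTER_CUBIC)); pickle.dump(p,open("w10.pkl","wb"))
```

```text
23.8833 [ 515.807451   -255.29633742   64.82809752] [ 1.54288424 12.51385973  5.93232394] 22.311280224953688
```

View pics/w10.png

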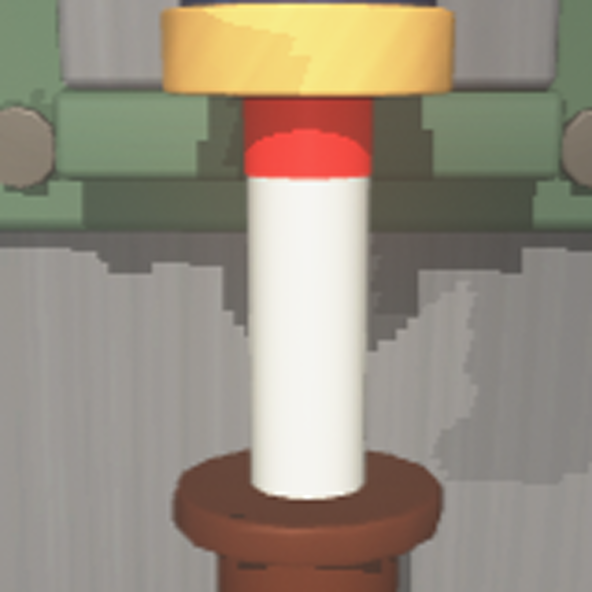

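Run:
```python
from h import *
import pickle
p=pickle.load(open("w10.pkl","rb"))
f=lambda v,z:on_z(p,283,80+(v+.5)/3.7-.5,z)[1]
print(f(95,88.5),f(96,78),f(178,78),f(497,78))
q=r.read_camera("scene"); cv2.imwrite("pics/scene10.png",cv2.resize(q["pixels"][110:250,130:290],None,fx=5,fy=5,interpolation=cv2.INTER_CUBIC))
s=r.sense();print(s["time"],s["tcp_pos"],s["contact_force"])
```

```text
-177.09182480556348 -177.38308630754184 -187.1879819118529 -229.1243771436993
23.9833 [ 515.82695433 -255.3118358    64.85335363] [ 2.11580236 13.9820747   5.95399156]
```

View pics/scene10.png

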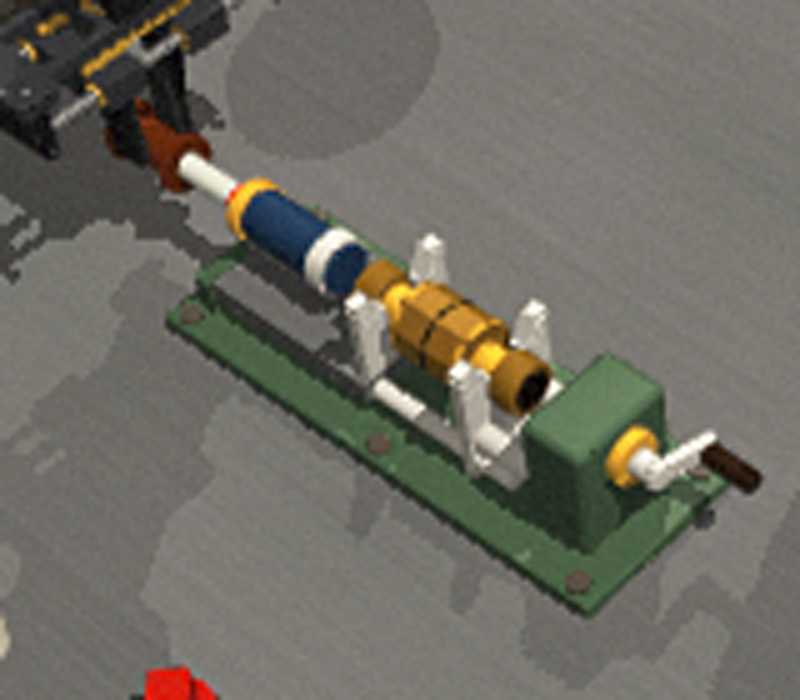

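The ring measures 10.0 ± 0.3 mm at the mouth, draw about 32.1 mm, which is right at the limit. I'll add about 0.8 mm so that its inner edge is surely out.

Run:
```python
from h import *
o=[0,np.pi/2,0.021]; u=np.array([.021,-.9998,0])
b=np.array([514.5,-213,65.])
r.move_l(b+u*49.2,o,max_speed=5); r.pause(1.0)
s=r.sense();print(s["time"],s["tcp_pos"],s["contact_force"],s["opening"])
p=r.read_camera("wrist"); cv2.imwrite("pics/w11.png",cv2.resize(p["pixels"][80:240,200:360],None,fx=3.7,fy=3.7,interpolation=cv2.INTER_CUBIC))
```

```text
25.3333 [ 515.81644863 -256.1289991    64.81403768] [ 1.11778568 13.95614078  6.23682808] 22.8882351959658
```

View pics/w11.png

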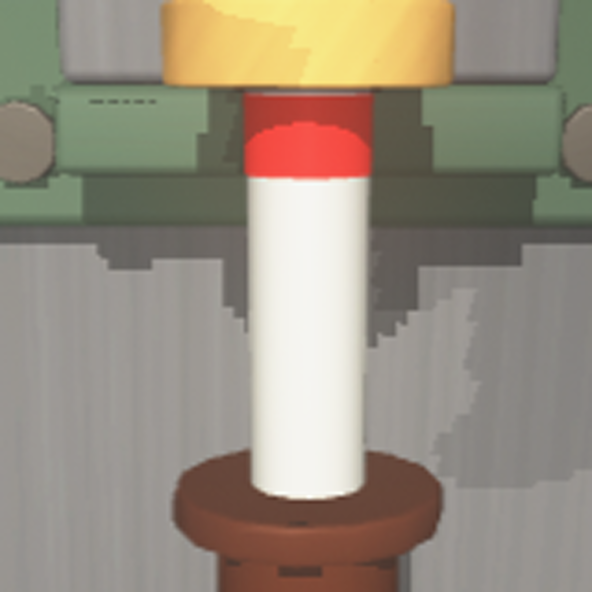

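A sliver of bare rod now shows between the ring's inner edge (crop row 94) and the mouth (row 89), so the whole ring just shows. Handing in.

Run:
```python
from h import *
r.job_done(); s=r.sense(); print(s["time"],s["tcp_pos"],s["contact_force"])
```

```text
the job is handed in; nothing more can be done
the job is handed in; nothing more can be done
```

I laid the small brass coupler into both forks and let go of it. Then I took the wooden grip and drew the rod until the whole red ring just showed, and handed the job in at about 25 s, still holding the grip.

- **Draw:** my last picture shows the whole ring, with a sliver of bare rod between it and the tube mouth. I put the draw at about 33 mm, against 32 mm at the mark. The pull read 14.0 N, against 13.5 N at the mark, and the reading wavers by about 1 N.
- **Coupler:** it stayed in both forks, last seen in the scene picture about 1 mm of draw before the end. The grip had not slipped in the jaws.
- **Bystanders:** I did not touch the reducer, plug, gauge or look-alikes. I took no final picture of all of them to check.

No check failed. The jaw opening on the grip read about 22.8 mm, a little under the 26 mm waist, but the hold was firm.

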